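# Set a bar along the fence to the scribed line and clamp it

## Robot

A 6-joint arm with a two-finger parallel gripper is mounted at the origin on a cart in front of the work surface, level with it; the furniture and walls round the work are solid. World frame = base frame: x ahead of the robot, y to its left, z up, the work surface at z = 0. Lengths are in mm, angles in rad, forces in N, time in s.
With the tool pointing down it reaches from about 250 to 775 mm from the base axis. Payload 4 kg.
Tool frame: the origin (TCP) lies midway between the tips of the shut fingers; the grasp point (between the pads) lies 19 mm behind it (robot.tcp_to_grasp is the distance from the TCP to the grasp point, in mm); z points along the fingers, y is the line along which they close (so a half turn about z gives the same grasp; the last joint's range is limited). The gripper opens to 94 mm and grips with 3 to 60 N. Pads are 16 mm wide; open, the fingers measure 119 mm over their backs; the gripper's body (75 mm by 177 mm) begins 78 mm behind the grasp point.
Start: joints at [-1.384, 0.087, 1.371, -0, 1.684, -0.103], TCP at [157.165, -527.086, 205.506] pointing down, gripper open.
Joint ranges: [-3.1, 3.1], [-0.76, 2.03], [0.27, 2.55], [-1.08, 4.22], [0.17, 2.65], [-2.57, 2.57]. Speed limits (rad/s): [2.79, 2.79, 3.14, 3.14, 3.14, 3.14].

## Interface

Orientations are given as a 3x3 rotation matrix whose columns are the frame's x, y, z axes.
In Python, from station import robot gives the robot as it stands. The module is installed in compiled form; this text tells all that it offers.
- The arm moves only by the tool play_rows, never from a script. Its argument "targets" is a list of rows, each an object of numbers: "tx", "ty", "tz": the shift along the tool's x, y, z in mm; "yaw": the turn about the tool's z in degrees. A call has 1 to 12 rows; each row is the pose to reach, as a shift and turn from the pose commanded when the call began, along the tool's axes at that moment; what a row does not reach only later rows make up. A row lasts 1/10 s, in which the tool goes at most 50 mm and 8.59 degrees, less where a joint would pass 70% of its speed; a pose out of reach is approached as far as the arm can. A call with a gripper value outside its range is refused whole. "hand" is the opening, from -1 (shut) to 1 (fully open), so that 0 is half open, set as the call begins (left out, the last holds). The fingers move at their own pace and stop on an object; "newtons" is the grip in N (left out, the last holds). Time passes only in rows, so rows that repeat a pose let the fingers close. It gives the time, the measured TCP pose, the force, the opening and the grip force at its end, in the units of the state.
- robot.read_state(): the state, without advancing time (a new reading comes with each control period).
- robot.grab_frame(name): name is "scene" or "top" or "wrist"; returns the picture (400x640x3 uint8, blue, green, red); there is no depth.
- robot.get_calibration(name): a dict with "mtx" (3x3 intrinsics, pixels), "D" ([k1, k2, p1, p2, k3] as OpenCV has them; the pictures are not rectified), "R" (3x3) and "t" (3): a world point X has camera coordinates R X + t. Camera axes: x right, y down, z forward; pixel columns grow to the right and rows downward; lengths in mm; the calibration is good to about 2 mm. A picture is of the moment at which its call begins: read the wrist's pose just before it. get_calibration takes no time and is no camera call; for the wrist camera it gives the pose at the moment of the call.
- robot.finish_job(): hands the job in; it is judged then, once.
The state is a dict: "time": time; "joint_positions": joint angles; "joint_vel": joint speeds; "effort": joint torques, N m; "tcp_pos": TCP position; "ee_rot": TCP orientation; "force": force on the tool from outside, world axes, zero at the start; "torque": the same for the moment, N m; "finger_gap": finger opening in mm; "grasp_force": force on a finger pad.
Only numpy, scipy, OpenCV 4.12 (cv2) and the standard library are available. Lean on these libraries where they do the work, as an engineer would, in place of code of your own. Each camera call takes 0.05 s, during which the arm holds its last target. There are 200 camera calls.

## Task

Set the square steel bar up for drilling in the clamp fixture: press it lightly sideways against the fence while it is still well short of the scribed line, then, keeping it pressed lightly against the fence, slide it along to the left until its leading end stands exactly over the line, and do not run past the line. Let go of it there and push the arm of the toggle clamp down so that its foot bears firmly on the bar and keeps it there. Leave everything else on the bench alone.

Things in the scene. Friction and masses are not known exactly. Their poses are not given: they have to be found in the camera images.
- fixture: Drilling fixture fixed to the bench: bright steel plate 123 x 240 x 10.5 mm with a fence and a clamp behind it. Origin on the bench under it; z up; x points away from the robot, square to the fence; y runs along the fence to the left, the way the bar must slide. Place and yaw (within 0.3 rad) vary. Plate: x -75 to +48, y -120 to +120 mm, top at z 10.5 mm.
- fence: Fence: fixed steel rail on the plate, 14 mm wide (x), 230 mm long (y), only 6 mm high (top 16.5 mm above the bench), so fingers can pass above it. Meant for light hand pressure, some 3 to 10 N. Origin at the middle of the foot of its working face, the face toward the robot, on the plate's top; axes as the fixture's.
- line (a point): Where the scribed line meets the foot of the fence's working face, on the plate's top. The line is a dark scratch 1 mm wide across the plate along the fixture's x, carried on over the fence. Axes as the fixture's: y = 0 is the line, negative y is short of it. Nothing stops the bar there.
- bar: The work: plain dark square steel bar 16 x 16 x 100 mm, about 0.2 kg, loose on the plate; at first a little askew, clear of the fence and 30 to 60 mm short of the line. Origin at the centre of its underside; its y runs along its length, roughly along the fixture's y, leading end at +y.
- bar_center (a point): Centre of the bar, 8 mm above the plate; against the fence it is 8 mm from the working face. It can be gripped from above across its 16 mm, fingertips at least 7 mm above the plate to clear the fence, near the rear end (about 35 mm behind the centre): the raised clamp arm stands over where its front end goes.
- bar_end (a point): Middle of the bar's leading end face, 50 mm from the bar's centre along its +y, half-way up. This face must come to stand over the line.
- clamp: Toggle clamp (lever included) fixed behind the fence, centre line 25 mm short of the line. Origin on the bench; its -y points toward the robot (fixture -x). Cheeks 34 mm wide, 40 mm high, start 36 mm behind the working face. From them a steel arm 10 mm wide, 12 mm thick reaches over the fence, a round 8 mm foot under its end; a red handle points away.
- clamp_lever (a joint): Angle of clamp arm, rad: 0 level, growing as it swings up, 0.73 at most; starts 0.45 to 0.65. The foot meets the bar at about 0.2. Stiff joint (0.5 N m of friction, no spring), stays where put: about 9 N down near the arm's outer end moves it; pressed on with 15 to 20 N once the foot is on the bar, the foot keeps bearing on it when let go.
- clamp_arm (a point): Point on top of the clamp's arm near its outer end, 63 mm from the pivot, 13 mm inward of the foot: the place to press down with closed fingers. It moves with the arm, down some 20 mm and a little toward the robot; with the foot on the bar it is about 50 mm above the bench.
- clamp_foot (a point): Underside of the clamp's foot; moves with the arm. Closed, it stands on the bar's top, 26.5 mm above the bench.
- clamp_pivot (a point): The clamp's hinge axis (along the fixture's y), 32 mm above the bench.
- casting: Bystander: grey eight-sided machined casting 36 x 55 x 14 mm on the front left corner of the plate, beyond the line.
- abrasive: Bystander: brown abrasive block 34 x 62 x 20 mm on the bench right of the plate.
- caliper: Bystander: small vernier caliper 60 x 157 x 8 mm on the bench in front of the plate.
- jar: Bystander: small clear jar with a lid, 42 mm across, 45 mm high, on the bench behind the right half of the plate.
- oiler: Bystander: needle oiler 32 mm across, 97 mm high, standing behind the left end of the plate.
- parallel: Bystander: ground steel parallel 12 x 90 x 18 mm on the bench left of the plate; not the bar to be set.
There are look-alikes about, which are no part of the job. What is shaped like the bar but purple or turquoise is not meant.

How it is judged:
By the outcome, as a careful person would: the job done as asked, in the order asked, and still so for the second after the job is handed in, with the robot touching nothing.
It also fails if it takes over 72 s, if anything falls off the work surface, if the arm or the gripper's body presses on something with over 40 N, if the wrist force passes 120 N, or if a joint passes its speed limit or range.

## Working session

There is one attempt and no reset: what is moved stays moved. The work goes in short steps, Python scripts to look and compute and a tool call to move; the robot and the scene stay as the last step left them, time stands still between calls to the robot, and variables do not carry over. Pictures are saved under pics/ and viewed, at most 10 in all, crops included, and the job is handed in when it is done.

Besides the shell and the picture viewer there is one more tool, called as name(argument=value, ...), one argument or row to a line, values as JSON. play_rows: Moves the arm, as the interface text tells. Its arguments: {"type":"object","properties":{"targets":{"type":"array"},"hand":{"type":"number"},"newtons":{"type":"number"}},"required":["targets"]}

```bash
mkdir -p pics; python3 - <<'E'
from station import robot
import cv2,numpy as np
for n in("scene","top"):
    im=robot.grab_frame(n); cv2.imwrite(f"pics/{n}0.png",im)
    c=robot.get_calibration(n); print(n,c["mtx"].round(1).tolist(),np.round(c["D"],3),c["R"].round(3).tolist(),c["t"].round(1))
s=robot.read_state(); print(s["time"],s["ee_rot"].round(3) if hasattr(s["ee_rot"],'round') else s["ee_rot"],s["tcp_pos"])
E
```

```text
scene [[390.9, 0.0, 325.7], [0.0, 390.9, 196.7], [0.0, 0.0, 1.0]] [-0.01  0.    0.    0.    0.  ] [[-0.904, -0.427, 0.009], [-0.184, 0.371, -0.91], [0.385, -0.825, -0.414]] [ 447.5  147.2 1134.3]
top [[413.2, 0.0, 319.4], [0.0, 413.2, 190.7], [0.0, 0.0, 1.0]] [0.036 0.    0.    0.    0.   ] [[0.024, -1.0, 0.003], [-0.992, -0.024, -0.128], [0.128, 0.0, -0.992]] [ -23.8  512.7 1192.4]
0.1 [[ 0.958  0.286 -0.   ]
 [ 0.286 -0.958  0.002]
 [ 0.    -0.002 -1.   ]] [ 157.06798525 -526.57161802  204.42672507]
```

View pics/top0.png

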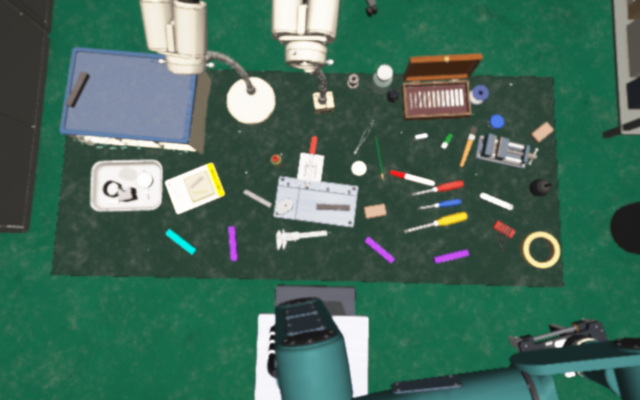

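View pics/scene0.png

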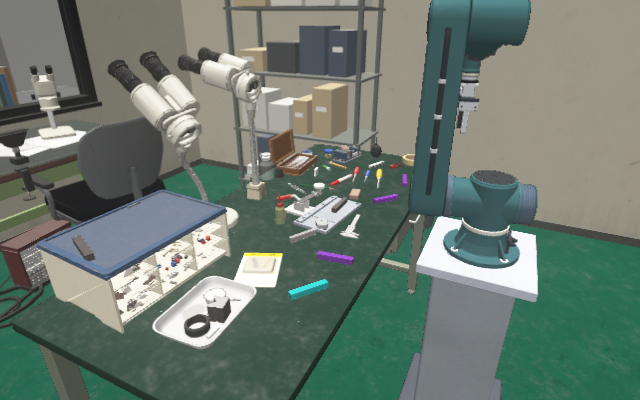

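The top picture shows the fixture plate around (315,202), with the dark bar on it at (333,207) and the red clamp handle at (313,145). The purple and turquoise look-alikes at (233,242), (379,249), (452,256) and (180,241) lie on the bench. The grey parallel is at (257,198).

```bash
cat > h.py <<'E'
from station import robot
import cv2,numpy as np
def ray(c,px):
    p=cv2.undistortPoints(np.array(px,float).reshape(-1,1,2),c["mtx"],np.array(c["D"])).reshape(-1,2)
    R=np.array(c["R"]);t=np.array(c["t"])
    return -R.T@t,np.c_[p,np.ones(len(p))]@R
def plane(c,px,z):
    o,d=ray(c,px); return o+d*((z-o[2])/d[:,2])[:,None]
def proj(c,X):
    R=np.array(c["R"]); return cv2.projectPoints(np.array(X,float).reshape(-1,3),cv2.Rodrigues(R)[0],np.array(c["t"],float),c["mtx"],np.array(c["D"]))[0].reshape(-1,2)
def tri(c1,p1,c2,p2):
    o1,d1=ray(c1,p1);o2,d2=ray(c2,p2);out=[]
    for a,b in zip(d1,d2):
        s=np.linalg.lstsq(np.c_[a,-b],o2-o1,rcond=None)[0]; out.append((o1+a*s[0]+o2+b*s[1])/2)
    return np.array(out)
E
python3 - <<'E'
from h import *
c=robot.get_calibration("top")
print(plane(c,[[279,177],[358,186],[354,227],[275,218]],10.5).round(0))
print(plane(c,[[317,206],[350,208]],26).round(0))
w=robot.get_calibration("wrist");s=robot.read_state();R=np.array(s["ee_rot"])
print("cam in tool",(R.T@(-np.array(w["R"]).T@w["t"]-s["tcp_pos"])).round(1),(R.T@np.array(w["R"]).T).round(3).tolist(),w["mtx"],w["D"])
E
```

```text
[[ 555.  112.   10.]
 [ 533. -128.   10.]
 [ 409. -117.   10.]
 [ 430.  119.   10.]]
[[ 468.   -6.   26.]
 [ 464. -104.   26.]]
cam in tool [  67.5   -0.6 -178.5] [[-0.001, -0.972, -0.233], [1.0, -0.001, -0.001], [0.0, -0.233, 0.972]] [[278.61962217   0.         316.36785233]
 [  0.         278.61962217 200.93643465]
 [  0.           0.           1.        ]] [-0.04574954  0.          0.          0.          0.        ]
```

play_rows(
  targets=[
    {"tx":37,"ty":-34,"tz":4,"yaw":-6},
    {"tx":74,"ty":-68,"tz":8,"yaw":-12},
    {"tx":111,"ty":-101,"tz":12,"yaw":-18},
    {"tx":148,"ty":-135,"tz":16,"yaw":-24},
    {"tx":185,"ty":-168,"tz":20,"yaw":-30},
    {"tx":222,"ty":-202,"tz":24,"yaw":-36},
    {"tx":259,"ty":-235,"tz":28,"yaw":-42},
    {"tx":296,"ty":-269,"tz":32,"yaw":-47},
    {"tx":333,"ty":-302,"tz":36,"yaw":-53},
    {"tx":370,"ty":-336,"tz":40,"yaw":-58},
    {"tx":407,"ty":-369,"tz":44,"yaw":-63},
    {"tx":430,"ty":-390,"tz":50,"yaw":-68},
  ],
  hand=-0.3,
  newtons=15,
)

```text
time: 1.3
tcp_pos: [458.7, -27.5, 155.1]
ee_rot: [[0.088, 0.996, 0.0], [0.996, -0.088, 0.001], [0.001, 0.0, -1.0]]
force: [0.5, 0.3, 0.5]
finger_gap: 33.1
grasp_force: 0.0
```

```bash
python3 - <<'E'
from h import *
im=robot.grab_frame("wrist"); cv2.imwrite("pics/w1.png",im)
s=robot.read_state();print(s)
c=robot.get_calibration("wrist");np.save("c1.npy",c,allow_pickle=True)
E
```

```text
{'time': 1.35, 'joint_positions': array([-0.17967068, -0.09795191,  1.65772478,  0.00433149,  1.58327968,
       -0.0971271 ]), 'joint_vel': array([-0.08322316, -0.03300007,  0.04161467, -0.06181624,  0.05627173,
        0.03062404]), 'effort': array([-2.10520864e+00, -2.91140896e+01, -3.05517375e+01, -8.46450962e-01,
        3.87389073e-01, -3.00433883e-02]), 'tcp_pos': array([459.49597501, -24.3884307 , 153.6319304 ]), 'ee_rot': array([[ 8.24006152e-02,  9.96599067e-01, -6.62502060e-04],
       [ 9.96589341e-01, -8.23968048e-02,  4.52232718e-03],
       [ 4.45235899e-03, -1.03288503e-03, -9.99989555e-01]]), 'force': array([ 0.10890351,  1.3159372 , -0.27787042]), 'torque': array([ 0.0058037 , -0.05453436,  0.0064859 ]), 'grasp_force': 0.0, 'finger_gap': 32.7811640696537}
```

View pics/w1.png

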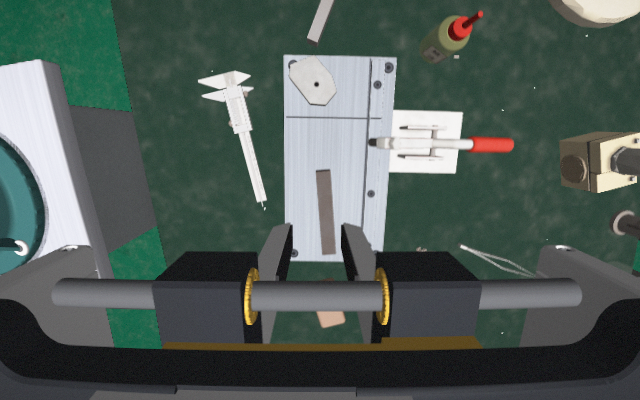

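The wrist picture shows the scribed line at row 117 (286–380), the fence's working face near column 369, and the dark bar from (323,170) to (328,254). The clamp arm's tip is at (371,142) and the casting is at (313,80). The bar is the only dark square bar lying on the plate, so it is the one meant; the purple and turquoise ones are off the plate.

```bash
python3 - <<'E'
from h import *
c=np.load("c1.npy",allow_pickle=True).item()
print("plate corners",plane(c,[[284,55],[396,58],[285,261]],10.5).round(1))
print("line",plane(c,[[287,117],[366,118]],10.5).round(1))
print("fence foot",plane(c,[[371,60],[367,190]],10.5).round(1))
print("bar",plane(c,[[316,171],[330,170],[322,254],[336,253]],26.5).round(1))
im=cv2.imread("pics/w1.png")[40:270,270:420]
cv2.imwrite("pics/w1c.png",cv2.resize(im,None,fx=2.6,fy=2.6,interpolation=cv2.INTER_CUBIC))
E
```

```text
plate corners [[ 437.4  129.9   10.5]
 [ 557.   117.3   10.5]
 [ 412.9 -106.6   10.5]]
line [[433.9  65.6  10.5]
 [521.6  57.2  10.5]]
fence foot [[530.  117.2  10.5]
 [519.  -24.6  10.5]]
bar [[461.3   4.7  26.5]
 [476.7   4.5  26.5]
 [460.1 -93.9  26.5]
 [476.7 -94.   26.5]]
```

View pics/w1c.png

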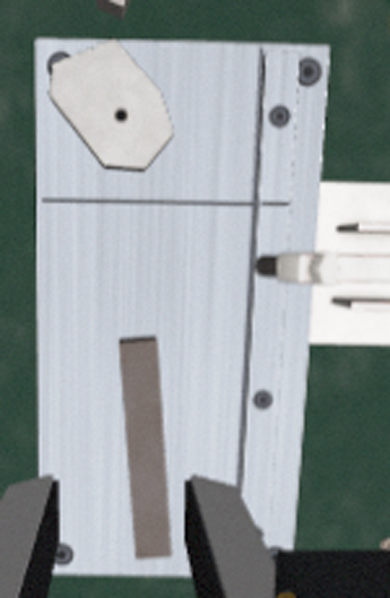

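The crop confirms it: the dark-brown bar lies on the plate, leading end at about (323,171) in the full picture, with the line 57 mm ahead and the fence about 40 mm to the side.

play_rows(
  targets=[
    {"tx":-26,"ty":6,"tz":20,"yaw":-1},
    {"tx":-52,"ty":12,"tz":50,"yaw":-3},
    {"tx":-52,"ty":12,"tz":80,"yaw":-4},
    {"tx":-52,"ty":12,"tz":80,"yaw":-4},
    {"tx":-52,"ty":12,"tz":80,"yaw":-4},
    {"tx":-52,"ty":12,"tz":80,"yaw":-4},
  ],
)

```text
time: 1.95
tcp_pos: [465.9, -83.5, 77.3]
ee_rot: [[0.024, 1.0, 0.003], [1.0, -0.024, -0.001], [-0.001, 0.003, -1.0]]
force: [0.3, -0.6, -0.3]
finger_gap: 32.7
grasp_force: 0.0
```

```bash
python3 - <<'E'
from h import *
im=robot.grab_frame("wrist"); cv2.imwrite("pics/w2.png",im)
c=robot.get_calibration("wrist");np.save("c2.npy",c,allow_pickle=True)
s=robot.read_state();print(s["tcp_pos"],np.round(s["ee_rot"],4).tolist(),s["force"],s["finger_gap"])
E
```

```text
[466.12032193 -83.54673053  77.56989234] [[0.0242, 0.9997, 0.0036], [0.9997, -0.0242, -0.0011], [-0.001, 0.0036, -1.0]] [ 0.04769087 -1.28474729 -0.279468  ] 33.00729564922719
```

View pics/w2.png

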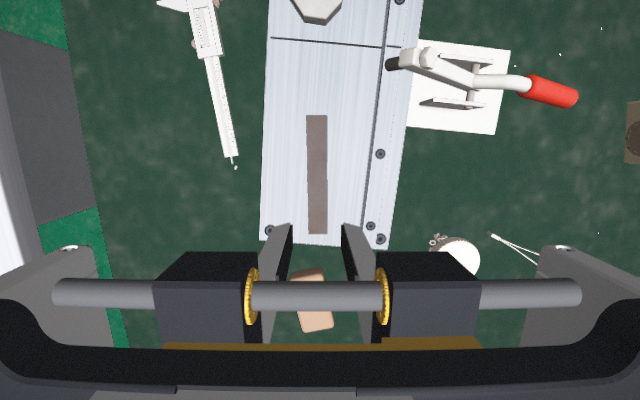

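The closer view shows the bar from (317,115) to (317,234), the line from (272,38) to (390,46), and the fence face from (391,60) to (366,220).

```bash
cat >> h.py <<'E'
def barpts(im,seed,r=80):
    g=im.astype(int); m=((g.max(2)<150)&(g[...,2]>g[...,0]+4)).astype(np.uint8)
    n,l,st,ce=cv2.connectedComponentsWithStats(cv2.morphologyEx(m,cv2.MORPH_OPEN,np.ones((3,3))))
    k=l[seed[1],seed[0]]; cs=cv2.findContours((l==k).astype(np.uint8),0,1)[0][0]
    return st[k],cv2.boxPoints(cv2.minAreaRect(cs))
E
python3 - <<'E'
from h import *
c1=np.load("c1.npy",allow_pickle=True).item();c2=np.load("c2.npy",allow_pickle=True).item()
i1=cv2.imread("pics/w1.png");i2=cv2.imread("pics/w2.png")
for i,s in((i1,(327,210)),(i2,(317,180))):
    print(barpts(i,s)[0],barpts(i,s)[1].round(1).tolist(),i[s[1],s[0]])
# bar top rear/lead corners by eye in both views
p1=[[316.5,171],[330,170.5],[322,254],[336,253]];p2=[[306,115],[327,115],[308.5,234],[327.5,234]]
print("tri",tri(c1,p1,c2,p2).round(1))
p1=[[287,117],[366,118]];
print("line2",plane(c2,[[272,38],[388,46]],10.5).round(1))
print("face2",plane(c2,[[388,70],[366,220]],10.5).round(1), plane(c2,[[388,70],[366,220]],16.5).round(1))
print("bar2",plane(c2,p2,26.5).round(1))
for y in(38,): print(i2[30:46,300].mean(1).round())
for y in(80,150,200): print(y,i2[y,360:398].mean(1).round().astype(int))
E
```

```text
[ 316  170   20   85 1150] [[315.5, 170.6999969482422], [329.70001220703125, 169.8000030517578], [335.20001220703125, 253.3000030517578], [321.0, 254.3000030517578]] [114 115 126]
[ 306  115   21  119 2261] [[306.0, 115.0], [326.0, 115.0], [326.0, 233.0], [306.0, 233.0]] [126 128 139]
tri [[ 460.4    1.3    0.5]
 [ 477.7    0.7    0.8]
 [ 457.6 -126.4  -45.7]
 [ 479.4 -133.3  -61.7]]
line2 [[434.2  61.5  10.5]
 [528.   53.4  10.5]]
face2 [[528.4  35.   10.5]
 [511.9 -93.8  10.5]] [[526.9  33.7  16.5]
 [510.8 -91.9  16.5]]
bar2 [[ 460.1   -0.5   26.5]
 [ 476.7   -0.9   26.5]
 [ 458.9 -100.1   26.5]
 [ 475.5 -100.6   26.5]]
[211. 212. 212. 212. 212. 210. 211. 212. 213. 109.  56. 214. 213. 212.
 213. 211.]
80 [223 224 225 224 224 224 224 223 221 221 220 221 219 219 222 218 223 180
 133 132  78 208 223 225 224 224 226 224 221 219 221 222 223 220 222 226
 224 221]
150 [229 227 226 227 227 228 227 227 219 175 124 119 139 220 225 219 182 112
  88 101 105 103  89 101 166 217 230 228 226 226 230 232 230 228 226 226
 225 228]
200 [229 226 213 144 118 115 172 228 226 225 225 225 228 230 228 225 225 226
 226 228 228 222 217 227 228 231 224 227 227 228 230 227 227 226 205 134
  74  74]
```

play_rows(
  targets=[
    {"tx":-2,"ty":1,"tz":20,"yaw":-0.5},
    {"tx":-2,"ty":1,"tz":40,"yaw":-0.5},
    {"tx":-2,"ty":1,"tz":50,"yaw":-0.5},
    {"tx":-2,"ty":1,"tz":50,"yaw":-0.5},
    {"tx":-2,"ty":1,"tz":50,"yaw":-0.5},
    {"tx":-2,"ty":1,"tz":50,"yaw":-0.5},
  ],
)

```text
time: 2.6
tcp_pos: [466.9, -85.6, 26.9]
ee_rot: [[0.015, 1.0, 0.003], [1.0, -0.015, -0.001], [-0.001, 0.003, -1.0]]
force: [-0.5, 0.0, 0.4]
finger_gap: 32.8
grasp_force: 0.0
```

```bash
python3 - <<'E'
from h import *
im=robot.grab_frame("wrist"); cv2.imwrite("pics/w3.png",im)
c=robot.get_calibration("wrist");np.save("c3.npy",c,allow_pickle=True)
s=robot.read_state();print(s["tcp_pos"],np.round(s["ee_rot"],4).tolist(),s["force"],s["finger_gap"])
m,b=barpts(im,(317,200)); print(m,b.round(1).tolist())
c2=np.load("c2.npy",allow_pickle=True).item()
# lead corners in both
b=b[np.argsort(b[:,1])][:2]; b=b[np.argsort(b[:,0])]
print("tri lead",tri(c2,[[305.5,114.8],[327,114.8]],c,b).round(1))
# line and face rows
for x in(270,300,330,350): 
    col=im[:60,x].mean(1); print(x,col.argmin(),col.min(),end=' ')
print()
for y in(60,100,160,200): print(y,[x for x in range(350,460) if im[y,x].mean()<190])
E
```

```text
[466.79895914 -85.65171942  26.81485399] [[0.0155, 0.9999, 0.0024], [0.9999, -0.0155, -0.0008], [-0.0008, 0.0024, -1.0]] [-0.93870272  0.42365481  0.11946909] 32.91097303578974
[ 303  106   26  150 3686] [[303.0, 106.0], [328.0, 106.0], [328.0, 255.0], [303.0, 255.0]]
tri lead [[ 4.594e+02  4.000e-01  1.510e+01]
 [ 4.763e+02 -3.000e-01  1.940e+01]]
270 8 42.0 300 10 52.333333333333336 330 13 49.333333333333336 350 15 52.666666666666664 
60 [394, 395, 396, 397, 398, 399]
100 [389, 390, 391, 392, 393, 394]
160 [381, 382, 383, 384, 385, 390, 391, 392, 393, 394, 395, 396, 397, 398, 399, 400, 401, 422, 423, 424, 425, 426, 427, 428, 429, 430, 431, 432, 433, 434, 435, 436, 437, 438, 439, 440, 441, 442, 443, 444, 445, 446, 447, 448, 449, 450, 451, 452, 453, 454, 455, 456, 457, 458, 459]
200 [375, 376, 377, 378, 379, 415, 416, 417, 418, 419, 420, 421, 422, 423, 424, 425, 426, 427, 428, 429, 430, 431, 432, 433, 434, 435, 436, 437, 438, 439, 440, 441, 442, 443, 444, 445, 446, 447, 448, 449, 450, 451, 452, 453, 454, 455, 456, 457, 458, 459]
```

View pics/w3.png

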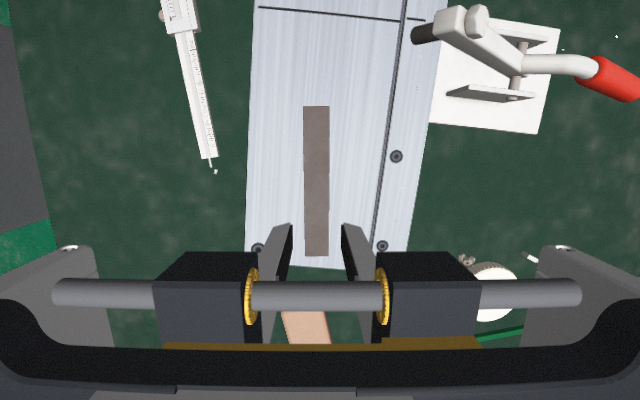

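The bar stands centred between the fingers, from (303,106) to (328,255). The line runs from (270,8) to (350,15), and the fence foot from (394,60) to (375,200).

```bash
python3 - <<'E'
from h import *
c=np.load("c3.npy",allow_pickle=True).item()
L=plane(c,[[270,8],[300,10.3],[330,13],[350,15]],10.5);F=plane(c,[[393.7,60],[388.7,100],[380.7,160],[374.7,200]],10.5)
B=plane(c,[[302.7,105.7],[329,105.7],[303.2,255],[329,255]],26.5)
print(L.round(1),F.round(1),B.round(1))
pl=np.polyfit(L[:,0],L[:,1],1);pf=np.polyfit(F[:,1],F[:,0],1);print("slopes",pl,pf)
a=-(pf[0]-pl[0])/2; a=pf[0]; y=np.array([np.sin(np.arctan(a)),np.cos(np.arctan(a))]);x=np.array([y[1],-y[0]])
for b in B: print("to face",(F[1,:2]-b[:2])@x,"to line",(L.mean(0)[:2]-b[:2])@y)
E
```

```text
[[440.1  60.9  10.5]
 [458.9  59.1  10.5]
 [477.8  57.3  10.5]
 [490.4  56.   10.5]] [[519.   29.   10.5]
 [516.6   4.   10.5]
 [512.5 -35.9  10.5]
 [509.1 -64.5  10.5]] [[ 4.598e+02 -4.000e-01  2.650e+01]
 [ 4.759e+02 -7.000e-01  2.650e+01]
 [ 4.574e+02 -9.900e+01  2.650e+01]
 [ 4.753e+02 -9.930e+01  2.650e+01]]
slopes [-9.81807292e-02  1.04138918e+02] [1.05238524e-01 5.16059080e+02]
to face 55.983403814184044 to line 59.164633940540405
to face 39.930562008085495 to line 57.74393831225158
to face 48.06190916558078 to line 157.4017662341178
to face 30.243261416407915 to line 155.84616325308033
```

play_rows(
  targets=[
    {"ty":0.5,"tz":4},
    {"ty":0.5,"tz":7.5},
    {"ty":0.5,"tz":7.5},
    {"ty":0.5,"tz":7.5},
    {"ty":0.5,"tz":7.5},
  ],
)

```text
schema error: expected keys tx, ty, tz, yaw
```

play_rows(
  targets=[
    {},
    {},
    {},
    {},
    {},
    {},
    {},
    {},
  ],
  hand=-1,
  newtons=15,
)

```text
schema error: expected keys tx, ty, tz, yaw
```

play_rows(
  targets=[
    {"tx":0,"ty":0.5,"tz":4,"yaw":0},
    {"tx":0,"ty":0.5,"tz":7.5,"yaw":0},
    {"tx":0,"ty":0.5,"tz":7.5,"yaw":0},
    {"tx":0,"ty":0.5,"tz":7.5,"yaw":0},
  ],
)

```text
time: 3.05
tcp_pos: [466.1, -85.4, 17.7]
ee_rot: [[0.016, 1.0, -0.001], [1.0, -0.016, 0.0], [0.0, -0.001, -1.0]]
force: [-0.2, 0.3, -0.7]
finger_gap: 32.7
grasp_force: 0.0
```

play_rows(
  targets=[
    {"tx":0,"ty":0,"tz":0,"yaw":0},
    {"tx":0,"ty":0,"tz":0,"yaw":0},
    {"tx":0,"ty":0,"tz":0,"yaw":0},
    {"tx":0,"ty":0,"tz":0,"yaw":0},
    {"tx":0,"ty":0,"tz":0,"yaw":0},
    {"tx":0,"ty":0,"tz":0,"yaw":0},
    {"tx":0,"ty":0,"tz":0,"yaw":0},
  ],
  hand=-1,
  newtons=15,
)

```text
time: 3.75
tcp_pos: [466.4, -85.5, 18.0]
ee_rot: [[0.016, 1.0, 0.0], [1.0, -0.016, -0.0], [-0.0, 0.0, -1.0]]
force: [-0.1, -0.5, -0.2]
finger_gap: 16.5
grasp_force: 15.0
```

play_rows(
  targets=[
    {"tx":0,"ty":2,"tz":0,"yaw":1.5},
    {"tx":0,"ty":5,"tz":0,"yaw":3},
    {"tx":0,"ty":8,"tz":0,"yaw":4.5},
    {"tx":0,"ty":11,"tz":0,"yaw":5},
    {"tx":0,"ty":14,"tz":0,"yaw":5},
    {"tx":0,"ty":17,"tz":0,"yaw":5},
    {"tx":0,"ty":20,"tz":0,"yaw":5},
    {"tx":0,"ty":20,"tz":0,"yaw":5},
    {"tx":0,"ty":20,"tz":0,"yaw":5},
  ],
)

```text
time: 4.65
tcp_pos: [487.1, -85.8, 18.1]
ee_rot: [[0.103, 0.995, 0.002], [0.995, -0.103, -0.0], [-0.0, 0.002, -1.0]]
force: [-1.6, -0.2, 2.2]
finger_gap: 16.5
grasp_force: 15.0
```

```bash
cat >> h.py <<'E'
YAW=-0.101
def look(name):
    im=robot.grab_frame("wrist"); cv2.imwrite(f"pics/{name}.png",im)
    c=robot.get_calibration("wrist"); s=robot.read_state()
    print(s["time"],"tcp",s["tcp_pos"].round(2),"yaw",round(-np.arctan2(s["ee_rot"][0,0],s["ee_rot"][1,0]),4),"F",s["force"].round(2),"M",s["torque"].round(2))
    return im,c
E
python3 - <<'E'
from h import *
im,c=look("w4")
m,b=barpts(im,(317,200)); print(m,b.round(1).tolist())
for x in(260,280,300,330,350): 
    col=im[:60,x].mean(1); print((x,col.argmin(),col.min().round()),end=' ')
print()
for y in(60,100,160,200,230): print(y,[x for x in range(315,430) if im[y,x].mean()<190])
E
```

```text
4.7 tcp [487.06 -85.8   18.06] yaw -0.1029 F [-0.76 -0.18  1.5 ] M [-0.09  0.07  0.02]
[ 303  105   27  157 4088] [[303.0, 105.0], [329.0, 105.0], [329.0, 261.0], [303.0, 261.0]]
(260, np.int64(11), np.float64(46.0)) (280, np.int64(10), np.float64(50.0)) (300, np.int64(10), np.float64(54.0)) (330, np.int64(10), np.float64(53.0)) (350, np.int64(25), np.float64(46.0)) 
60 [349, 350, 351, 352, 353, 376]
100 [348, 349, 350, 351, 352]
160 [315, 316, 317, 318, 319, 320, 321, 322, 323, 324, 325, 326, 327, 328, 329, 330, 347, 348, 349, 350, 359, 360, 361, 362, 363, 364, 390, 391, 392, 393, 394, 395, 396, 397, 398, 399, 400, 401, 402, 403, 404, 405, 406, 407, 408, 409, 410, 411, 412, 413, 414, 415, 416, 417, 418, 419, 420, 421, 422, 423, 424, 425, 426, 427, 428, 429]
200 [315, 316, 317, 318, 319, 320, 321, 322, 323, 324, 325, 326, 327, 328, 329, 346, 347, 348, 349, 388, 389, 390, 391, 392, 393, 394, 395, 396, 397, 398, 399, 400, 401, 402, 403, 404, 405, 406, 407, 408, 409, 410, 411, 412, 413, 414, 415, 416, 417, 418, 419, 420, 421, 422, 423, 424, 425, 426, 427, 428, 429]
230 [315, 316, 317, 318, 319, 320, 321, 322, 323, 324, 325, 326, 327, 328, 329, 330, 331, 332, 333, 334, 335, 336, 337, 338, 339, 340, 341, 342, 343, 344, 345, 346, 347, 348, 349, 386, 387, 388, 389, 390, 391, 392, 393, 394, 395, 396, 397, 398, 399, 400, 401, 402, 403, 404, 405, 406, 407, 408, 409, 410, 411, 412, 413, 414, 415, 416, 417, 418, 419, 420, 421, 422, 423, 424, 425, 426, 427, 428, 429]
```

```bash
python3 - <<'E'
from h import *
c=robot.get_calibration("wrist");im=cv2.imread("pics/w4.png")
F=plane(c,[[348.7,60],[347.7,100],[346.7,160],[345.7,200]],10.5);L=plane(c,[[260,11],[280,10.4],[300,10],[330,10]],10.5)
B=plane(c,[[302.7,104.7],[329.2,104.7],[302.5,262],[329.6,262]],26.5)
pf=np.polyfit(F[:,1],F[:,0],1);pl=np.polyfit(L[:,0],L[:,1],1);print("slopes",pf[0],-pl[0],L.round(1)[:,:2].tolist())
a=np.arctan(.102);y=np.array([np.sin(a),np.cos(a)]);x=np.array([y[1],-y[0]])
for b in B: print((F[1:3,:2].mean(0)-b[:2])@x,(L.mean(0)[:2]-b[:2])@y)
for xx in (304,307,316,325,328): print(xx,im[98:112,xx].mean(1).round().astype(int))
print(im[180,296:336].mean(1).round().astype(int))
E
```

```text
slopes 0.10258104567358949 0.09550752486428193 [[467.8, 58.0], [479.9, 57.0], [491.9, 55.9], [509.8, 54.0]]
27.984960562984316 56.48449204483898
12.547172305415186 56.52186780063542
29.480326757753957 155.80301628497566
11.490559707759033 155.86240267358662
304 [199 197 200 199 198 199 149 112 114 113 114 115 115 116]
307 [213 213 214 216 214 217 162 111 111 113 112 111 110 115]
316 [214 211 211 213 212 211 180 113 110 112 112 115 115 114]
325 [210 208 206 206 210 209 181 113 113 110 116 116 112 115]
328 [213 214 214 212 214 212 185 112 114 111 112 111 114 114]
[217 209 211 208 207 212 204 131 118 118 117 116 116 115 116 115 116 113
 117 116 115 116 117 119 120 118 118 117 118 117 120 120 116 126 177 212
 207 213 217 218]
```

play_rows(
  targets=[
    {"tx":0,"ty":3,"tz":0,"yaw":0},
    {"tx":0,"ty":6,"tz":0,"yaw":0},
    {"tx":0,"ty":9,"tz":0,"yaw":0},
    {"tx":0,"ty":9.5,"tz":0,"yaw":0},
    {"tx":0,"ty":10,"tz":0,"yaw":0},
    {"tx":0,"ty":10,"tz":0,"yaw":0},
  ],
)

```text
time: 5.3
tcp_pos: [495.4, -86.6, 18.1]
ee_rot: [[0.103, 0.995, -0.002], [0.995, -0.103, 0.0], [0.0, -0.002, -1.0]]
force: [-4.6, 0.6, 6.0]
finger_gap: 16.4
grasp_force: 15.0
```

play_rows(
  targets=[
    {"tx":0,"ty":0.3,"tz":0,"yaw":0},
    {"tx":0,"ty":0.5,"tz":0,"yaw":0},
    {"tx":0,"ty":0.5,"tz":0,"yaw":0},
  ],
)

```text
time: 5.6
tcp_pos: [495.4, -86.6, 18.0]
ee_rot: [[0.103, 0.995, -0.003], [0.995, -0.103, 0.0], [0.0, -0.003, -1.0]]
force: [-6.5, 0.4, 6.2]
finger_gap: 16.4
grasp_force: 15.0
```

play_rows(
  targets=[
    {"tx":0,"ty":0.3,"tz":0,"yaw":0},
    {"tx":0,"ty":0.5,"tz":0,"yaw":0},
    {"tx":0,"ty":0.5,"tz":0,"yaw":0},
  ],
)

```text
time: 5.9
tcp_pos: [495.4, -86.6, 18.1]
ee_rot: [[0.103, 0.995, -0.004], [0.995, -0.103, 0.001], [0.0, -0.004, -1.0]]
force: [-7.4, 0.7, 7.9]
finger_gap: 16.3
grasp_force: 15.0
```

play_rows(
  targets=[
    {"tx":0,"ty":-0.2,"tz":-0.5,"yaw":0},
    {"tx":0,"ty":-0.4,"tz":-1,"yaw":0},
    {"tx":0,"ty":-0.4,"tz":-1,"yaw":0},
  ],
)

```text
time: 6.2
tcp_pos: [497.0, -86.7, 18.4]
ee_rot: [[0.103, 0.995, 0.0], [0.995, -0.103, 0.0], [0.0, 0.0, -1.0]]
force: [-0.7, 0.8, -1.8]
finger_gap: 16.1
grasp_force: 15.0
```

```bash
python3 - <<'E'
from h import *
im,c=look("w5")
for y in(60,100,108,130,160,200): print(y,im[y,298:345].mean(1).round().astype(int).tolist())
cv2.imwrite("pics/w5c.png",cv2.resize(im[0:270,250:410],None,fx=2.2,fy=2.2))
E
```

```text
6.25 tcp [496.96 -86.7   18.41] yaw -0.103 F [-0.39  0.9  -1.89] M [-0.04 -0.05 -0.  ]
60 [207, 206, 203, 204, 204, 204, 200, 199, 193, 195, 198, 198, 205, 209, 209, 207, 211, 207, 205, 205, 205, 205, 203, 207, 205, 202, 201, 204, 203, 199, 203, 201, 201, 201, 204, 180, 104, 110, 106, 154, 202, 205, 207, 207, 206, 207, 209]
100 [211, 209, 212, 210, 208, 208, 205, 206, 202, 200, 202, 206, 207, 209, 212, 212, 213, 212, 212, 211, 206, 208, 209, 210, 210, 207, 206, 208, 204, 204, 207, 204, 208, 210, 198, 154, 114, 106, 117, 195, 206, 207, 208, 206, 207, 206, 208]
108 [215, 212, 213, 211, 206, 114, 113, 116, 111, 107, 112, 112, 114, 111, 112, 112, 113, 114, 115, 114, 114, 114, 113, 114, 113, 111, 112, 114, 113, 115, 111, 115, 151, 207, 194, 130, 117, 132, 141, 202, 209, 206, 206, 206, 209, 208, 210]
130 [215, 215, 214, 213, 204, 128, 116, 118, 119, 118, 117, 115, 117, 118, 117, 120, 119, 119, 117, 116, 116, 115, 115, 116, 114, 115, 117, 115, 115, 116, 113, 118, 155, 208, 197, 107, 108, 120, 197, 210, 209, 210, 208, 209, 209, 208, 209]
160 [216, 216, 217, 217, 210, 142, 135, 123, 119, 121, 118, 116, 111, 116, 116, 117, 115, 115, 117, 113, 113, 116, 112, 113, 111, 112, 112, 110, 110, 110, 113, 119, 154, 203, 154, 116, 132, 137, 207, 211, 211, 210, 208, 208, 208, 190, 171]
200 [218, 213, 214, 215, 215, 204, 125, 121, 120, 123, 122, 119, 119, 120, 119, 120, 117, 120, 121, 117, 122, 119, 116, 118, 117, 116, 115, 117, 119, 120, 122, 149, 205, 178, 112, 110, 120, 206, 215, 211, 211, 206, 208, 210, 214, 217, 215]
```

View pics/w5c.png

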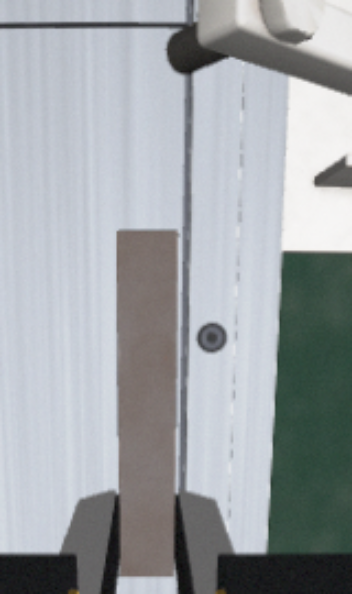

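The crop shows a thin strip of plate still between bar and fence (bar edge at column 330, fence foot at about 333), so there is about 3 mm left. The force I felt was friction from pushing down, not the fence.

play_rows(
  targets=[
    {"tx":0,"ty":0.5,"tz":0,"yaw":0},
    {"tx":0,"ty":1,"tz":0,"yaw":0},
    {"tx":0,"ty":1.5,"tz":0,"yaw":0},
    {"tx":0,"ty":1.5,"tz":0,"yaw":0},
  ],
)

```text
time: 6.65
tcp_pos: [498.5, -87.0, 18.9]
ee_rot: [[0.103, 0.995, 0.0], [0.995, -0.103, -0.0], [-0.0, 0.0, -1.0]]
force: [0.2, 0.3, -2.1]
finger_gap: 16.3
grasp_force: 15.0
```

play_rows(
  targets=[
    {"tx":0,"ty":0.5,"tz":0,"yaw":0},
    {"tx":0,"ty":1,"tz":0,"yaw":0},
    {"tx":0,"ty":1,"tz":0,"yaw":0},
  ],
)

```text
time: 6.95
tcp_pos: [499.4, -87.1, 19.0]
ee_rot: [[0.103, 0.995, 0.0], [0.995, -0.103, -0.0], [-0.0, 0.0, -1.0]]
force: [-0.9, -0.2, -1.7]
finger_gap: 16.4
grasp_force: 15.0
```

play_rows(
  targets=[
    {"tx":0,"ty":0.3,"tz":0,"yaw":0},
    {"tx":0,"ty":0.5,"tz":0,"yaw":0},
    {"tx":0,"ty":0.5,"tz":0,"yaw":0},
  ],
)

```text
time: 7.25
tcp_pos: [499.9, -87.1, 19.0]
ee_rot: [[0.103, 0.995, 0.0], [0.995, -0.103, -0.0], [-0.0, 0.0, -1.0]]
force: [0.7, 0.1, -1.4]
finger_gap: 16.2
grasp_force: 15.0
```

play_rows(
  targets=[
    {"tx":0,"ty":0,"tz":0.3,"yaw":0},
    {"tx":0,"ty":0,"tz":0.5,"yaw":0},
    {"tx":0,"ty":0,"tz":0.5,"yaw":0},
    {"tx":0,"ty":0,"tz":0.5,"yaw":0},
  ],
)

```text
time: 7.65
tcp_pos: [499.8, -87.1, 18.5]
ee_rot: [[0.103, 0.995, 0.0], [0.995, -0.103, -0.0], [-0.0, 0.0, -1.0]]
force: [1.0, 0.2, -1.4]
finger_gap: 16.2
grasp_force: 15.0
```

play_rows(
  targets=[
    {"tx":0,"ty":0,"tz":0.2,"yaw":0},
    {"tx":0,"ty":0,"tz":0.2,"yaw":0},
    {"tx":0,"ty":0,"tz":0.2,"yaw":0},
  ],
)

```text
time: 7.95
tcp_pos: [499.9, -87.2, 18.3]
ee_rot: [[0.103, 0.995, 0.0], [0.995, -0.103, -0.0], [-0.0, 0.0, -1.0]]
force: [-0.4, 0.2, -2.4]
finger_gap: 16.2
grasp_force: 15.0
```

play_rows(
  targets=[
    {"tx":0,"ty":0,"tz":0.2,"yaw":0},
    {"tx":0,"ty":0,"tz":0.2,"yaw":0},
    {"tx":0,"ty":0,"tz":0.2,"yaw":0},
  ],
)

```text
time: 8.25
tcp_pos: [499.9, -87.2, 18.2]
ee_rot: [[0.103, 0.995, 0.0], [0.995, -0.103, -0.0], [-0.0, 0.0, -1.0]]
force: [-0.4, -0.2, -0.9]
finger_gap: 15.9
grasp_force: 15.0
```

play_rows(
  targets=[
    {"tx":0,"ty":0.3,"tz":0.1,"yaw":0},
    {"tx":0,"ty":0.5,"tz":0.1,"yaw":0},
    {"tx":0,"ty":0.5,"tz":0.1,"yaw":0},
  ],
)

```text
time: 8.55
tcp_pos: [500.1, -87.2, 18.1]
ee_rot: [[0.103, 0.995, -0.001], [0.995, -0.103, -0.0], [-0.0, -0.001, -1.0]]
force: [-1.7, 0.7, 1.9]
finger_gap: 16.2
grasp_force: 15.0
```

play_rows(
  targets=[
    {"tx":0,"ty":0.2,"tz":-0.15,"yaw":0},
    {"tx":0,"ty":0.5,"tz":-0.15,"yaw":0},
    {"tx":0,"ty":0.5,"tz":-0.15,"yaw":0},
  ],
)

```text
time: 8.85
tcp_pos: [500.4, -87.1, 18.1]
ee_rot: [[0.103, 0.995, -0.001], [0.995, -0.103, 0.0], [0.0, -0.001, -1.0]]
force: [-2.6, -0.3, 0.5]
finger_gap: 16.5
grasp_force: 15.0
```

play_rows(
  targets=[
    {"tx":0,"ty":0.3,"tz":0,"yaw":0},
    {"tx":0,"ty":0.5,"tz":0,"yaw":0},
    {"tx":0,"ty":0.5,"tz":0,"yaw":0},
  ],
)

```text
time: 9.15
tcp_pos: [500.4, -87.1, 18.1]
ee_rot: [[0.103, 0.995, -0.002], [0.995, -0.103, 0.0], [-0.0, -0.002, -1.0]]
force: [-5.1, 0.7, 2.9]
finger_gap: 16.2
grasp_force: 15.0
```

```bash
python3 - <<'E'
from h import *
im,c=look("w6")
for y in(120,160,200): print(y,im[y,324:345].mean(1).round().astype(int).tolist())
print([im[:20,x].mean(1).argmin() for x in range(270,320,8)], im[98:112,310].mean(1).round())
E
```

```text
9.2 tcp [500.46 -87.15  18.08] yaw -0.1028 F [-5.42  0.27  2.97] M [-0.03  0.89  0.03]
120 [114, 114, 114, 113, 115, 111, 119, 194, 207, 209, 209, 207, 207, 208, 212, 210, 208, 207, 210, 211, 214]
160 [112, 111, 113, 113, 110, 114, 137, 211, 212, 208, 210, 210, 210, 209, 191, 169, 170, 170, 183, 188, 212]
200 [116, 117, 117, 118, 121, 145, 210, 214, 212, 207, 208, 213, 210, 213, 216, 213, 212, 212, 209, 210, 210]
[np.int64(11), np.int64(11), np.int64(10), np.int64(10), np.int64(10), np.int64(10), np.int64(10)] [215. 211. 214. 214. 215. 213. 159. 110. 114. 110. 110. 112. 113. 115.]
```

play_rows(
  targets=[
    {"tx":1,"ty":0,"tz":0,"yaw":0},
    {"tx":3,"ty":0,"tz":0,"yaw":0},
    {"tx":5,"ty":0,"tz":0,"yaw":0},
    {"tx":7,"ty":0,"tz":0,"yaw":0},
    {"tx":9,"ty":0,"tz":0,"yaw":0},
    {"tx":10,"ty":0,"tz":0,"yaw":0},
    {"tx":10,"ty":0,"tz":0,"yaw":0},
  ],
)

```text
time: 9.9
tcp_pos: [501.3, -79.6, 18.1]
ee_rot: [[0.103, 0.995, -0.002], [0.995, -0.103, -0.005], [-0.005, -0.002, -1.0]]
force: [-5.0, -4.5, 1.9]
finger_gap: 16.5
grasp_force: 15.0
```

play_rows(
  targets=[
    {"tx":2,"ty":0,"tz":0,"yaw":0},
    {"tx":4,"ty":0,"tz":0,"yaw":0},
    {"tx":6,"ty":0,"tz":0,"yaw":0},
    {"tx":8,"ty":0,"tz":0,"yaw":0},
    {"tx":10,"ty":0,"tz":0,"yaw":0},
    {"tx":12,"ty":0,"tz":0,"yaw":0},
    {"tx":14,"ty":0,"tz":0,"yaw":0},
    {"tx":15,"ty":0,"tz":0,"yaw":0},
    {"tx":15,"ty":0,"tz":0,"yaw":0},
  ],
)

```text
time: 10.8
tcp_pos: [502.9, -64.6, 18.1]
ee_rot: [[0.103, 0.995, -0.002], [0.995, -0.103, -0.004], [-0.005, -0.002, -1.0]]
force: [-5.1, -5.0, 1.4]
finger_gap: 16.3
grasp_force: 15.0
```

play_rows(
  targets=[
    {"tx":2,"ty":0,"tz":0,"yaw":0},
    {"tx":4,"ty":0,"tz":0,"yaw":0},
    {"tx":6,"ty":0,"tz":0,"yaw":0},
    {"tx":8,"ty":0,"tz":0,"yaw":0},
    {"tx":10,"ty":0,"tz":0,"yaw":0},
    {"tx":12,"ty":0,"tz":0,"yaw":0},
    {"tx":14,"ty":0,"tz":0,"yaw":0},
    {"tx":16,"ty":0,"tz":0,"yaw":0},
    {"tx":18,"ty":0,"tz":0,"yaw":0},
    {"tx":18,"ty":0,"tz":0,"yaw":0},
  ],
)

```text
time: 11.8
tcp_pos: [504.9, -46.5, 18.1]
ee_rot: [[0.103, 0.995, -0.002], [0.995, -0.103, -0.004], [-0.004, -0.002, -1.0]]
force: [-5.0, -5.3, 2.3]
finger_gap: 16.6
grasp_force: 15.0
```

```bash
cat > m.py <<'E'
from h import *
import sys
im,c=look(sys.argv[1])
# line rows (darkest, sub-pixel) left of the bar; bar end edge (half level)
L=[]
for x in range(270,300,3):
    col=255-im[:104,x].mean(1); k=col[20:98].argmax()+20 if len(sys.argv)>2 else col.argmax()
    w=col[max(k-2,0):k+3]-40; w=w.clip(0); L.append((x,(w*np.arange(max(k-2,0),k+3)).sum()/w.sum()))
E=[]
for x in range(306,327,3):
    col=im[85:125,x].mean(1); h=160; k=np.where(col<h)[0]; k=[i for i in k if (col[i:i+6]<h).all()][0]
    E.append((x,85+k-1+(col[k-1]-h)/(col[k-1]-col[k])))
L=np.array(L);E=np.array(E); print("line rows",L[:,1].round(2),"end rows",E[:,1].round(2))
W=plane(c,L+[0,.0],10.5);B=plane(c,E+[0,.5],26.5)
y=np.array([np.sin(.102),np.cos(.102)])
print("short by",(W.mean(0)[:2]-B.mean(0)[:2])@y)
E
python3 m.py w7
```

```text
11.85 tcp [504.85 -46.48  18.07] yaw -0.1032 F [-5.83 -4.26  2.91] M [-0.96  0.94 -0.05]
line rows [81.37 81.33 81.33 81.32 81.3  81.34 81.29 81.29 81.27 81.26] end rows [103.76 103.72 103.68 103.65 103.68 103.64 103.64]
short by 15.40992926717381
```

play_rows(
  targets=[
    {"tx":2,"ty":0,"tz":0,"yaw":0},
    {"tx":4,"ty":0,"tz":0,"yaw":0},
    {"tx":6,"ty":0,"tz":0,"yaw":0},
    {"tx":8,"ty":0,"tz":0,"yaw":0},
    {"tx":9.5,"ty":0,"tz":0,"yaw":0},
    {"tx":11,"ty":0,"tz":0,"yaw":0},
    {"tx":11,"ty":0,"tz":0,"yaw":0},
    {"tx":11,"ty":0,"tz":0,"yaw":0},
  ],
)

```text
time: 12.65
tcp_pos: [506.0, -35.6, 18.1]
ee_rot: [[0.103, 0.995, -0.002], [0.995, -0.103, -0.004], [-0.004, -0.002, -1.0]]
force: [-3.9, -5.2, 2.6]
finger_gap: 16.1
grasp_force: 15.0
```

```bash
sed -i 's/E+\[0,.5\]/E/' m.py; python3 m.py w8 n; python3 -c "
import cv2;im=cv2.imread('pics/w8.png');cv2.imwrite('pics/w8c.png',cv2.resize(im[70:150,260:380],None,fx=6,fy=6,interpolation=cv2.INTER_NEAREST))"
```

```text
12.7 tcp [506.03 -35.57  18.07] yaw -0.1032 F [-5.65 -4.99  2.12] M [-0.95  0.94 -0.06]
line rows [54.88 43.06 22.   25.95 27.97 27.   24.97 28.96 22.   21.99] end rows [103.75 103.69 103.66 103.59 103.67 103.65 103.64]
short by 44.784292286777806
```

View pics/w8c.png

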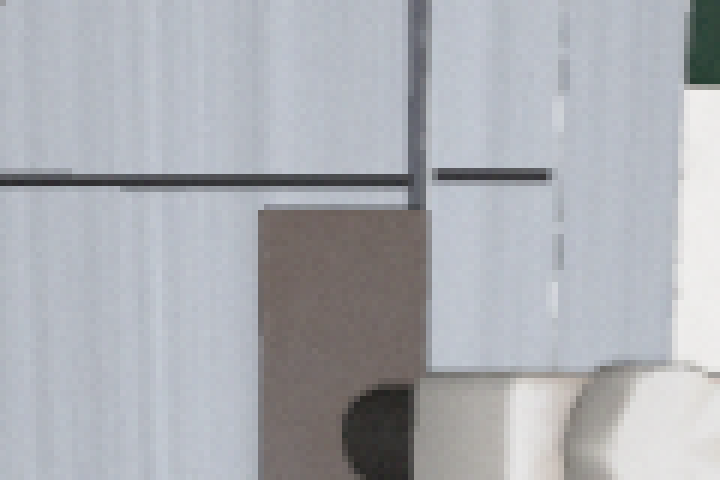

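The crop shows the bar flush against the fence, its end edge at row 103.7, with the line at about row 100 just ahead of it.

```bash
sed -i 's/col=255-im\[:104,x\]/col=255-im[:125,x]/; s/col\[20:98\].argmax()+20/col[90:].argmax()+90/' m.py; python3 m.py w9 n
```

```text
12.75 tcp [505.98 -35.58  18.06] yaw -0.1032 F [-4.98 -5.88  2.22] M [-0.9   0.93 -0.02]
line rows [99.66 99.81 99.79 99.9  99.91 99.87 99.86 99.84 99.84 99.83] end rows [103.76 103.71 103.69 103.62 103.66 103.64 103.64]
short by 4.012115607349996
```

play_rows(
  targets=[
    {"tx":1,"ty":0,"tz":0,"yaw":0},
    {"tx":2,"ty":0,"tz":0,"yaw":0},
    {"tx":2.7,"ty":0,"tz":0,"yaw":0},
    {"tx":3.2,"ty":0,"tz":0,"yaw":0},
    {"tx":3.2,"ty":0,"tz":0,"yaw":0},
    {"tx":3.2,"ty":0,"tz":0,"yaw":0},
  ],
)

```text
time: 13.35
tcp_pos: [506.3, -32.6, 18.1]
ee_rot: [[0.103, 0.995, -0.002], [0.995, -0.103, -0.004], [-0.005, -0.002, -1.0]]
force: [-5.6, -5.5, 2.6]
finger_gap: 16.0
grasp_force: 15.0
```

```bash
python3 m.py w10 n;python3 -c "
import cv2;im=cv2.imread('pics/w10.png');cv2.imwrite('pics/w10c.png',cv2.resize(im[70:150,260:380],None,fx=6,fy=6,interpolation=cv2.INTER_NEAREST))"
```

```text
13.4 tcp [506.35 -32.56  18.09] yaw -0.1033 F [-5.57 -5.66  1.51] M [-1.05  0.96 -0.02]
line rows [104.73 104.86 104.86 104.83 104.8  104.77 104.78 104.78 104.74 104.5 ] end rows [103.24 103.23 103.22 103.21 103.22 103.22 103.22]
short by 0.7504425862676879
```

play_rows(
  targets=[
    {"tx":0.3,"ty":0,"tz":0,"yaw":0},
    {"tx":0.6,"ty":0,"tz":0,"yaw":0},
    {"tx":0.6,"ty":0,"tz":0,"yaw":0},
    {"tx":0.6,"ty":0,"tz":0,"yaw":0},
  ],
)

```text
time: 13.8
tcp_pos: [506.4, -32.0, 18.1]
ee_rot: [[0.103, 0.995, -0.002], [0.995, -0.103, -0.004], [-0.005, -0.002, -1.0]]
force: [-4.9, -5.6, 2.5]
finger_gap: 16.3
grasp_force: 15.0
```

```bash
python3 m.py w11 n;python3 -c "
import cv2;im=cv2.imread('pics/w11.png');print(im[98:110,300:345:6].mean(2).round().astype(int));print(im[98:112,325:365:3].mean(2).round().astype(int))"
```

```text
13.85 tcp [506.41 -32.03  18.08] yaw -0.1033 F [-5.63 -5.86  3.  ] M [-1.13  0.96 -0.07]
line rows [105.58 105.6  105.57 105.57 105.53 105.49 105.68 105.35 105.35 105.36] end rows [103.75 103.69 103.7  103.68 103.7  103.64 103.71]
short by 0.5610468944934287
[[186 197 193 192 191 108 199 187]
 [188 197 194 190 192 110 198 188]
 [186 198 192 193 191 111 197 186]
 [188 198 193 192 192 112 198 190]
 [186 199 192 192 193 110 198 189]
 [186 197 193 192 193 108 198 190]
 [188 148 146 147 147 101  60  66]
 [ 54 106  99 100 104 111  57  56]
 [ 69 105 103 102 103 110 166 159]
 [184 105 104 104 104 110 198 189]
 [187 105 104 103 103 108 198 189]
 [186 103 106 106 104 107 198 190]]
[[188 103 187 196 198 194 190 194 197 192 191 191 193 189]
 [190 104 190 195 200 195 190 194 196 190 190 191 194 189]
 [189 103 191 196 200 194 190 193 199 194 190 193 191 190]
 [189 106 190 198 198 196 190 194 197 191 192 192 190 188]
 [193 103 193 196 200 195 190 193 194 188 190 190 193 190]
 [190 104 194 197 200 196 190 194 196 187 192 190 191 191]
 [145  80 181  59  60  63  63  68  99 185 190 189 193 190]
 [102 103 126  59  60  58  59  56  56 182 192 190 191 189]
 [105 104 135 163 165 161 156 117 117 185 193 189 192 188]
 [106 107 144 198 198 193 192 196 195 196 193 190 193 190]
 [107 105 142 197 202 194 192 193 197 193 191 187 192 187]
 [106 106 145 197 200 194 192 196 198 180 192 190 192 189]
 [107 102 141 198 200 195 191 194 196 181 194 188 193 186]
 [104 102 141 198 202 195 192 194 197 181 195 191 193 189]]
```

```bash
python3 - <<'E'
from h import *
c=robot.get_calibration("wrist")
y=np.array([np.sin(.100),np.cos(.100)])
B=plane(c,[[316,103.7]],26.5)[0,:2]
for p,z in(([298,105.45],10.5),([275,105.58],10.5),([340,104.66],16.5)): print((plane(c,[p],z)[0,:2]-B)@y)
E
```

```text
0.5702880816729222
0.6070123711068579
0.36710062654161396
```

play_rows(
  targets=[
    {"tx":0.2,"ty":0,"tz":0,"yaw":0},
    {"tx":0.2,"ty":0,"tz":0,"yaw":0},
    {"tx":-0.8,"ty":0,"tz":0,"yaw":0},
    {"tx":-1.6,"ty":0,"tz":0,"yaw":0},
    {"tx":-2.2,"ty":0,"tz":0,"yaw":0},
    {"tx":-2.2,"ty":0,"tz":0,"yaw":0},
    {"tx":-2.2,"ty":0,"tz":0,"yaw":0},
  ],
)

```text
time: 14.55
tcp_pos: [506.4, -31.9, 18.1]
ee_rot: [[0.103, 0.995, -0.001], [0.995, -0.103, -0.0], [-0.0, -0.001, -1.0]]
force: [-5.0, -0.9, 2.4]
finger_gap: 16.4
grasp_force: 15.0
```

```bash
python3 m.py w12 n
```

```text
14.6 tcp [506.4  -31.93  18.07] yaw -0.1029 F [-5.61 -0.84  2.35] M [-0.14  0.98 -0.01]
line rows [105.84 105.83 105.79 105.77 105.78 105.82 105.84 105.82 105.79 105.8 ] end rows [104.13 104.11 103.7  103.65 103.65 103.67 103.67]
short by 0.49341932494373414
```

play_rows(
  targets=[
    {"tx":0,"ty":0,"tz":0,"yaw":0},
    {"tx":0,"ty":0,"tz":0,"yaw":0},
    {"tx":0,"ty":0,"tz":0,"yaw":0},
    {"tx":0,"ty":0,"tz":0,"yaw":0},
    {"tx":0,"ty":0,"tz":0,"yaw":0},
  ],
  hand=-0.45,
)

```text
time: 15.1
tcp_pos: [507.4, -31.9, 18.2]
ee_rot: [[0.103, 0.995, 0.001], [0.995, -0.103, -0.0], [0.0, 0.001, -1.0]]
force: [0.5, -0.4, -0.9]
finger_gap: 25.7
grasp_force: 0.0
```

```bash
python3 m.py w13 n
```

```text
15.15 tcp [507.3  -31.93  18.15] yaw -0.1029 F [-1.17  0.76 -0.85] M [-0.05 -0.04  0.02]
line rows [105.97 105.96 105.94 105.91 105.94 105.91 105.91 105.9  105.9  105.97] end rows [103.77 103.71 104.32 104.33 104.32 104.37 104.39]
short by 0.626297615403257
```

play_rows(
  targets=[
    {"tx":0,"ty":0,"tz":-10,"yaw":0},
    {"tx":0,"ty":0,"tz":-35,"yaw":0},
    {"tx":0,"ty":0,"tz":-70,"yaw":0},
    {"tx":0,"ty":0,"tz":-95,"yaw":0},
    {"tx":20,"ty":0,"tz":-100,"yaw":0},
    {"tx":45,"ty":0,"tz":-100,"yaw":0},
    {"tx":60,"ty":0,"tz":-100,"yaw":0},
    {"tx":60,"ty":0,"tz":-100,"yaw":0},
    {"tx":60,"ty":0,"tz":-100,"yaw":0},
    {"tx":60,"ty":0,"tz":-100,"yaw":0},
  ],
)

```text
time: 16.15
tcp_pos: [513.0, 27.0, 117.8]
ee_rot: [[0.103, 0.995, -0.001], [0.995, -0.103, -0.001], [-0.001, -0.001, -1.0]]
force: [0.1, 0.5, 0.6]
finger_gap: 25.6
grasp_force: 0.0
```

play_rows(
  targets=[
    {"tx":0,"ty":0,"tz":0,"yaw":0},
    {"tx":0,"ty":0,"tz":0,"yaw":0},
    {"tx":0,"ty":0,"tz":0,"yaw":0},
    {"tx":0,"ty":0,"tz":0,"yaw":0},
    {"tx":0,"ty":0,"tz":0,"yaw":0},
    {"tx":0,"ty":0,"tz":0,"yaw":0},
  ],
  hand=-1,
)

```text
time: 16.75
tcp_pos: [513.2, 27.7, 118.1]
ee_rot: [[0.103, 0.995, 0.0], [0.995, -0.103, -0.0], [-0.0, 0.0, -1.0]]
force: [0.1, -0.9, -0.6]
finger_gap: 0.3
grasp_force: 0.0
```

```bash
python3 - <<'E'
from h import *
im,c=look("w14"); np.save("c14.npy",c,allow_pickle=True)
p=proj(c,[[510,56,10.5]])[0]; print(p)
a=im[80:250,240:480]; cv2.imwrite("pics/w14c.png",cv2.resize(a,None,fx=3.3,fy=3.3,interpolation=cv2.INTER_NEAREST))
E
```

```text
16.8 tcp [513.2   27.7  118.13] yaw -0.1029 F [ 0.97  0.1  -0.23] M [-0.03 -0.08 -0.06]
[310.57206843 174.14586163]
```

View pics/w14c.png

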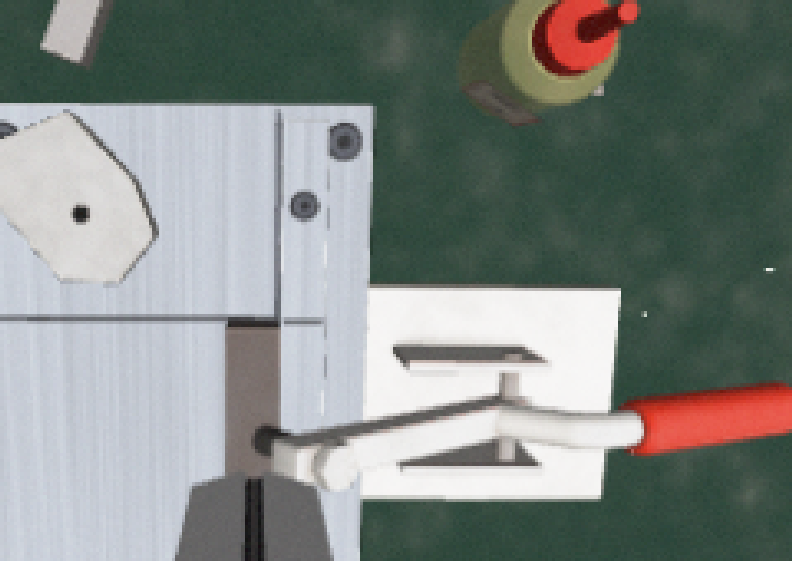

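The crop shows the bar's dark end face rising from the line (crop row about 320), flush with the fence. The clamp arm is raised over it with its foot at crop (265,440).

```bash
python3 - <<'E'
from h import *
im=cv2.imread("pics/w14.png");c=np.load("c14.npy",allow_pickle=True).item()
print(im[172:184,292:334:3].mean(2).round().astype(int))
print(plane(c,[[300,176.5]],10.5).round(2))
y=np.array([np.sin(.102),np.cos(.102)])
def s(p,z): return plane(c,[p],z)[0,:2]@y
for r in (178,178.5,179): print(r,s((316,r),26.5)-s((316,176.5),10.5))
E
```

```text
[[203 201 202 207 206 198 213 207 206 203 198 210 214 207]
 [201 203 206 209 205 197 214 210 204 204 196 210 214 204]
 [201 202 203 209 206 198 213 206 204 204 198 211 214 203]
 [158 156 155 160 158 151 161 156 158 170 167 212 216 204]
 [116 114 119 120 117 113  68  74  75  99  97 189 167 157]
 [175 174 176 180 178 167  47  45  47  49  51 187 123 120]
 [203 200 207 207 208 189  44  40  40  42  45 209 184 179]
 [203 203 204 208 206 189  97  97  97  95  94 214 211 205]
 [203 202 206 208 206 189 119 117 116 116 120 210 214 204]
 [203 203 202 210 207 189 110 111 114 112 113 214 212 204]
 [202 202 204 208 207 187 111 112 115 114 113 212 213 204]
 [204 202 206 208 205 189 114 112 116 114 111 213 214 204]]
[[498.85  54.7   10.5 ]]
178 0.8995390543216928
178.5 0.4060495940966007
179 -0.08783689097948866
```

```bash
python3 - <<'E'
from h import *
c3=np.load("c3.npy",allow_pickle=True).item();c=np.load("c14.npy",allow_pickle=True).item()
P=tri(c3,[[478,20],[424,33],[517,60]],c,[[341.5,221],[320,213],[394,205]])
P=np.r_[P,plane(c,[[394,205]],32)]
o=np.array([523.0-1.0,0,10.5]);y=np.array([.1,.995]);x=np.array([.995,-.1])
l=plane(c,[[323,175.9]],10.5)[0]; print("line foot",l)
for n,p in zip("knob foot pivot pivot32".split(),P): print(n,p.round(1),"fixture rel",((p-l)[:2]@x).round(1),((p-l)[:2]@y).round(1))
a=cv2.imread("pics/w3.png")[0:120,390:560];b=cv2.imread("pics/w14.png")[170:250,300:420]
cv2.imwrite("pics/k.png",np.vstack([cv2.resize(a,(425,300)),cv2.resize(b,(425,283))]))
E
```

```text
line foot [522.5823094   52.85156672  10.5       ]
knob [533.   26.4  84.6] fixture rel 13.0 -25.3
foot [517.4  28.3  64.7] fixture rel -2.7 -24.9
pivot [586.6  22.5  35.6] fixture rel 66.7 -23.8
pivot32 [589.   20.2  32. ] fixture rel 69.4 -25.8
```

View pics/k.png

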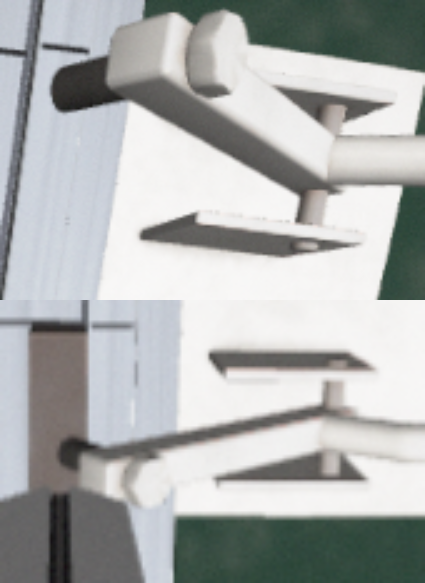

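The two views agree: the clamp's centre line is 25 mm short of the line, and the pivot is 68 mm behind the fence face at z 33. There is a nut on top near the outer end at z 85, so the arm angle is about 0.59. I'll press just inward of the nut.

play_rows(
  targets=[
    {"tx":0.5,"ty":13,"tz":0,"yaw":0},
    {"tx":1,"ty":26,"tz":5,"yaw":0},
    {"tx":1,"ty":38,"tz":15,"yaw":0},
    {"tx":1,"ty":38,"tz":25,"yaw":0},
    {"tx":1,"ty":38,"tz":33,"yaw":0},
    {"tx":1,"ty":38,"tz":33,"yaw":0},
    {"tx":1,"ty":38,"tz":33,"yaw":0},
    {"tx":1,"ty":38,"tz":33,"yaw":0},
  ],
)

```text
time: 17.6
tcp_pos: [551.1, 24.8, 85.8]
ee_rot: [[0.103, 0.995, 0.001], [0.995, -0.103, -0.0], [-0.0, 0.001, -1.0]]
force: [0.4, 0.2, -0.1]
finger_gap: 0.6
grasp_force: 0.0
```

play_rows(
  targets=[
    {"tx":0,"ty":0,"tz":2,"yaw":0},
    {"tx":0,"ty":0,"tz":4,"yaw":0},
    {"tx":0,"ty":0,"tz":6,"yaw":0},
    {"tx":0,"ty":0,"tz":8,"yaw":0},
    {"tx":0,"ty":0,"tz":8,"yaw":0},
    {"tx":0,"ty":0,"tz":8,"yaw":0},
  ],
)

```text
time: 18.2
tcp_pos: [551.0, 24.8, 77.0]
ee_rot: [[0.103, 0.995, -0.0], [0.995, -0.103, -0.0], [-0.0, -0.0, -1.0]]
force: [0.1, 0.7, 0.5]
finger_gap: 0.0
grasp_force: 0.0
```

play_rows(
  targets=[
    {"tx":0,"ty":0,"tz":2,"yaw":0},
    {"tx":0,"ty":0,"tz":4,"yaw":0},
    {"tx":0,"ty":0,"tz":6,"yaw":0},
    {"tx":0,"ty":0,"tz":6,"yaw":0},
  ],
)

```text
time: 18.6
tcp_pos: [550.8, 24.8, 70.6]
ee_rot: [[0.103, 0.995, -0.001], [0.995, -0.103, -0.0], [-0.0, -0.001, -1.0]]
force: [-0.1, -0.0, -0.3]
finger_gap: 0.4
grasp_force: 0.0
```

play_rows(
  targets=[
    {"tx":0,"ty":-1,"tz":2,"yaw":0},
    {"tx":0,"ty":-2,"tz":4,"yaw":0},
    {"tx":0,"ty":-2,"tz":4,"yaw":0},
  ],
)

```text
time: 18.9
tcp_pos: [550.7, 24.9, 69.5]
ee_rot: [[0.103, 0.995, 0.005], [0.995, -0.103, -0.0], [-0.0, 0.005, -1.0]]
force: [0.1, -0.7, 6.3]
finger_gap: 0.5
grasp_force: 2.6
```

play_rows(
  targets=[
    {"tx":0,"ty":-1,"tz":1.5,"yaw":0},
    {"tx":0,"ty":-2,"tz":3,"yaw":0},
    {"tx":0,"ty":-3,"tz":4.5,"yaw":0},
    {"tx":0,"ty":-4,"tz":6,"yaw":0},
    {"tx":0,"ty":-4,"tz":6,"yaw":0},
  ],
)

```text
time: 19.4
tcp_pos: [547.6, 25.2, 65.5]
ee_rot: [[0.103, 0.995, 0.007], [0.995, -0.103, -0.001], [0.0, 0.007, -1.0]]
force: [-0.7, -0.4, 12.8]
finger_gap: 0.4
grasp_force: 5.0
```

play_rows(
  targets=[
    {"tx":0,"ty":-1.3,"tz":1.5,"yaw":0},
    {"tx":0,"ty":-2.5,"tz":3,"yaw":0},
    {"tx":0,"ty":-4,"tz":4.5,"yaw":0},
    {"tx":0,"ty":-5,"tz":6,"yaw":0},
    {"tx":0,"ty":-5,"tz":6,"yaw":0},
  ],
)

```text
time: 19.9
tcp_pos: [543.2, 25.7, 59.0]
ee_rot: [[0.103, 0.995, 0.008], [0.995, -0.103, -0.001], [0.0, 0.009, -1.0]]
force: [0.6, 0.3, 9.7]
finger_gap: 0.7
grasp_force: 4.7
```

play_rows(
  targets=[
    {"tx":0,"ty":-1,"tz":1.5,"yaw":0},
    {"tx":0,"ty":-2,"tz":3,"yaw":0},
    {"tx":0,"ty":-3,"tz":4.5,"yaw":0},
    {"tx":0,"ty":-4,"tz":6,"yaw":0},
    {"tx":0,"ty":-4,"tz":6,"yaw":0},
  ],
)

```text
time: 20.4
tcp_pos: [540.2, 26.0, 53.0]
ee_rot: [[0.103, 0.995, 0.011], [0.995, -0.103, -0.001], [0.0, 0.011, -1.0]]
force: [2.1, -0.4, 9.4]
finger_gap: 0.4
grasp_force: 4.3
```

play_rows(
  targets=[
    {"tx":0,"ty":-0.5,"tz":0.5,"yaw":0},
    {"tx":0,"ty":-1,"tz":1,"yaw":0},
    {"tx":0,"ty":-1,"tz":1.5,"yaw":0},
    {"tx":0,"ty":-1,"tz":1.5,"yaw":0},
  ],
)

```text
time: 20.8
tcp_pos: [539.7, 26.0, 51.8]
ee_rot: [[0.103, 0.995, 0.011], [0.995, -0.103, -0.001], [0.0, 0.012, -1.0]]
force: [3.7, 0.1, 8.9]
finger_gap: 0.7
grasp_force: 4.6
```

play_rows(
  targets=[
    {"tx":0,"ty":0.5,"tz":0.5,"yaw":0},
    {"tx":0,"ty":0.5,"tz":1,"yaw":0},
    {"tx":0,"ty":0.5,"tz":1.5,"yaw":0},
    {"tx":0,"ty":0.5,"tz":1.5,"yaw":0},
  ],
)

```text
time: 21.2
tcp_pos: [539.0, 26.1, 49.9]
ee_rot: [[0.103, 0.995, 0.009], [0.995, -0.103, -0.001], [0.0, 0.009, -1.0]]
force: [1.3, -0.2, 8.0]
finger_gap: 0.4
grasp_force: 4.7
```

play_rows(
  targets=[
    {"tx":0,"ty":0,"tz":0.5,"yaw":0},
    {"tx":0,"ty":0,"tz":1,"yaw":0},
    {"tx":0,"ty":0,"tz":1,"yaw":0},
  ],
)

```text
time: 21.5
tcp_pos: [538.8, 26.1, 49.1]
ee_rot: [[0.103, 0.995, 0.008], [0.995, -0.103, -0.001], [0.0, 0.008, -1.0]]
force: [-0.1, 0.1, 10.4]
finger_gap: 0.4
grasp_force: 5.1
```

play_rows(
  targets=[
    {"tx":0,"ty":0,"tz":0.5,"yaw":0},
    {"tx":0,"ty":0,"tz":0.8,"yaw":0},
    {"tx":0,"ty":0,"tz":0.8,"yaw":0},
  ],
)

```text
time: 21.8
tcp_pos: [538.8, 26.1, 48.9]
ee_rot: [[0.103, 0.995, 0.008], [0.995, -0.103, -0.001], [0.0, 0.008, -1.0]]
force: [-0.5, -0.4, 13.4]
finger_gap: 0.6
grasp_force: 6.3
```

play_rows(
  targets=[
    {"tx":0,"ty":0,"tz":0.4,"yaw":0},
    {"tx":0,"ty":0,"tz":0.5,"yaw":0},
    {"tx":0,"ty":0,"tz":0.5,"yaw":0},
  ],
)

```text
time: 22.1
tcp_pos: [538.8, 26.1, 48.8]
ee_rot: [[0.103, 0.995, 0.008], [0.995, -0.103, -0.001], [0.0, 0.008, -1.0]]
force: [-1.8, -0.2, 14.4]
finger_gap: 0.4
grasp_force: 7.1
```

Foot contact: z is holding at 48.9 and the force is climbing. I'll press on to about 20 N.

play_rows(
  targets=[
    {"tx":0,"ty":0,"tz":0.4,"yaw":0},
    {"tx":0,"ty":0,"tz":0.8,"yaw":0},
    {"tx":0,"ty":0,"tz":0.8,"yaw":0},
  ],
)

```text
time: 22.4
tcp_pos: [538.9, 26.2, 48.7]
ee_rot: [[0.103, 0.995, 0.009], [0.995, -0.103, -0.001], [0.0, 0.009, -1.0]]
force: [-2.4, -0.2, 17.6]
finger_gap: 0.7
grasp_force: 8.3
```

play_rows(
  targets=[
    {"tx":0,"ty":0,"tz":0.3,"yaw":0},
    {"tx":0,"ty":0,"tz":0.6,"yaw":0},
    {"tx":0,"ty":0,"tz":0.6,"yaw":0},
  ],
)

```text
time: 22.7
tcp_pos: [538.9, 26.1, 48.6]
ee_rot: [[0.103, 0.995, 0.009], [0.995, -0.103, -0.001], [0.0, 0.009, -1.0]]
force: [-3.7, 0.2, 19.9]
finger_gap: 0.5
grasp_force: 9.3
```

play_rows(
  targets=[
    {"tx":0,"ty":0,"tz":-2,"yaw":0},
    {"tx":0,"ty":0,"tz":-5,"yaw":0},
    {"tx":0,"ty":0,"tz":-20,"yaw":0},
    {"tx":0,"ty":0,"tz":-45,"yaw":0},
    {"tx":0,"ty":0,"tz":-70,"yaw":0},
    {"tx":0,"ty":-15,"tz":-72,"yaw":0},
    {"tx":0,"ty":-26,"tz":-72,"yaw":0},
    {"tx":0,"ty":-26,"tz":-72,"yaw":0},
    {"tx":0,"ty":-26,"tz":-72,"yaw":0},
    {"tx":0,"ty":-26,"tz":-72,"yaw":0},
    {"tx":0,"ty":-26,"tz":-72,"yaw":0},
  ],
)

```text
time: 23.8
tcp_pos: [509.8, 29.0, 113.8]
ee_rot: [[0.103, 0.995, -0.001], [0.995, -0.103, -0.0], [-0.0, -0.001, -1.0]]
force: [-0.1, 0.3, 0.3]
finger_gap: 0.4
grasp_force: 0.0
```

```bash
python3 - <<'E'
from h import *
im,c=look("w15")
print(im[170:186,292:334:3].mean(2).round().astype(int))
E
```

```text
23.85 tcp [509.86  29.02 113.89] yaw -0.103 F [-0.04 -0.09 -0.17] M [-0.04 -0.07  0.01]
[[205 205 204 205 210 210 202 213 207 205 205 203 134 213]
 [204 205 204 204 208 210 202 212 208 208 208 203 123 213]
 [203 204 205 206 207 209 200 214 208 205 208 203 124 213]
 [205 204 205 206 206 209 202 213 211 205 204 204 125 213]
 [202 204 204 209 209 208 200 213 208 205 208 203 127 213]
 [205 204 203 206 208 209 199 215 209 203 205 206 126 216]
 [181 184 180 183 186 208 200 213 209 207 207 203 129 214]
 [121 121 116 117 122 149 142 154 151 146 146 147 127 214]
 [158 132 132 134 137 135 129  51  55  54  51  53 121 155]
 [201 187 189 192 192 195 186  44  44  43  46  40 111 140]
 [203 205 204 207 209 207 198  47  31  33  36  32 112 197]
 [206 204 207 207 210 207 194  93  90  89  88  92 133 213]
 [204 206 204 209 207 209 194 113 109 114 112 114 146 215]
 [203 204 205 208 209 210 192 114 109 115 113 112 142 214]
 [202 201 203 209 207 207 195 113 113 113 111 116 142 214]
 [202 203 206 208 208 210 195 111 116 115 112 113 142 214]]
```

```bash
python3 -c "
from station import robot
print(robot.finish_job())"
```

```text
the job is handed in; nothing more can be done
None
```

The job is handed in at about 24 s. I pressed the bar against the fence at about 5 N and slid it until its leading end was over the scribed line (my measurements put it 0 to 0.6 mm short, not past). I then released it and pressed the toggle clamp down to about 20 N; I confirmed the clamp by force and height, not by a closing picture.

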